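Square the phone onto the power bank in the charging dock

ROBOT

A 6-joint arm with a two-finger parallel gripper is mounted at the origin on the work surface. World frame = base frame: x ahead of the robot, y to its left, z up, the work surface at z = 0. Lengths are in mm, angles in rad, forces in N, time in s.
With the tool pointing down it reaches from about 300 to 775 mm from the base axis. Payload 14.6 kg.
Tool frame: the origin (TCP) lies on the centre line of the jaws, within the pads' length; the fingertips stand 19 mm ahead of it and the grasp point (between the pads) is the TCP (bot.tip_reach is the distance from the TCP to the fingertips, in mm); z points along the fingers, y is the line along which they close (so a half turn about z gives the same grasp; the last joint's range is limited). The gripper opens to 85 mm and grips with 20 to 120 N. Pads are 22 mm wide; open, the fingers measure 114 mm over their backs; the gripper's body (76 mm by 85 mm) begins 54 mm behind the grasp point. The pads swing forward as they close: fully open they stand 13 mm farther back than shut.
Start: joints at [1.06, 0.3, 1.521, -0, 1.321, -0.067], TCP at [236.152, 496.711, 250.281] pointing down, gripper open.
Joint ranges: [-3.03, 3.03], [-0.79, 2.21], [0.23, 2.52], [-1.04, 4.18], [0, 3.07], [-2.55, 2.55]. Speed limits (rad/s): [2.22, 2.22, 2.57, 3.14, 3.14, 3.14].

INTERFACE

Orientations are given as a unit quaternion [w, x, y, z].
In Python, from rig import bot gives the robot as it stands. Calls block until the motion is done:
- bot.move_to(position, orientation): joint-space move of the TCP to a pose.
- bot.servo_line(position, attitude=None, speed=150, until_force=None): straight line of the TCP; attitude=None keeps the orientation; speed is the mean speed in mm/s. With until_force (N) it stops when the force on the tool has changed by that much, and returns True; else False.
- bot.move_joints(angles): joint-space move.
- bot.move_gripper(opening, grip_force=None): finger opening in mm; grip_force is the grip in N (None keeps the last); returns when the fingers have stopped.
- bot.dwell(seconds).
- bot.ik(position, orientation): joint angles nearest the present ones, or None.
- bot.read_state(): the state.
- bot.read_camera(name): name is "side" or "top" or "wrist"; returns a dict with "image" (400x640x3 uint8, blue, green, red), "depth" (400x640 float32, mm along the optical axis (not along the pixel's ray), 0 where there is no reading), "fovy" (degrees; the focal length in pixels is half the picture's height over the tangent of half this angle, whatever the lens; pixels are square), "cx", "cy" (the principal point, pixels), "eye" and "attitude" of the camera in the world; the wrist camera has in their place "mount" (4x4, takes a point from camera to tool coordinates, whose origin is the TCP and whose axes are the flange's). Camera axes: x right, y down, z forward; pixel columns grow to the right and rows downward; lengths in mm; the calibration is good to about 2 mm. The wrist camera is an equidistant fisheye: a pixel r from the principal point sees the ray r / f radians off the axis. A picture is of the moment at which its call begins: read the wrist's pose just before it.
A pose or a line that the arm cannot do raises bot.MotionError and nothing moves.
- bot.finish_job(): hands the job in; it is judged then, once.
The state is a dict: "clock": time; "joint_positions": joint angles; "qvel": joint speeds; "effort": joint torques, N m; "ee_pos": TCP position; "tool_rot": TCP orientation; "ft_force": force on the tool from outside, world axes, zero at the start; "moment": the same for the moment, N m; "grip_width": finger opening in mm; "grip_force": force on a finger pad.
Only numpy, scipy, OpenCV 4.12 (cv2) and the standard library are available. Lean on these libraries where they do the work, as an engineer would, in place of code of your own. Each camera call takes 0.05 s, during which the arm holds its last target. There are 200 camera calls.

TASK

Slide the grey power bank along the table into the dock's bay until it is fully home, flat against both the long fence and the end fence. Then slide the phone off the step onto the power bank so that the two make one square pile, edges flush, tight in that corner. Slide both rather than lifting them, and leave everything else on the table where it is.

Things in the scene. Friction and masses are not known exactly. Their poses are not given: they have to be found in the camera images.
- dock: Fixed wooden charging dock. Origin: inner corner of its two upright fences (12 thick, 40 high), at table height. Long fence: inner face is x = 0, from y = 0 to y = -360. End fence: inner face is y = 0, from x = 0 to x = -178. The bay is the lane x = -80 to 0 along the long fence, with the table as its floor, between it and a raised step; open at its -y end.
- dock_step (a point): Centre of the top of the dock's raised wooden step, 20 above the table. The step is a solid block 98 (x) x 190 (y) filling x = -178 to -80, y = -190 to 0 of the dock's frame. Axes as the dock's.
- bank: Grey flat power bank, 70 (its x) x 140 (its y) x 18 high, with a round charging ring on its top. It starts on the table beyond the open end of the bay, askew. Origin: centre of its underside.
- phone: Phone in an olive rubber case lying screen up, 70 (its x) x 140 (its y) x 12 thick, the same outline as the power bank. It starts askew on the dock's step, its underside 20 above the table. Origin: centre of its underside.
- bowl: Bystander: amber glass bowl, 140 across, 50 high. Origin: its middle, at the underside.
- mug: Bystander: white mug, 80 across, 90 high. Origin: its middle, at the underside.
- flashlight: Bystander: red plastic flashlight lying down, 150 long, 44 high. Origin: its middle, at the underside.
- glasses_case: Bystander: black hard glasses case, 160 x 62 x 41 high. Origin: its middle, at the underside.
- key: Bystander: brass gate key lying flat, 93 long, 6 thick. Origin: its middle, at the underside.
- opener: Bystander: stainless bottle opener lying flat, 135 long, 6 thick. Origin: its middle, at the underside.
- earbuds: Bystander: white earbud case, 62 x 50 x 26 high. Origin: its middle, at the underside.
Things that resemble listed ones, but are neither listed nor needed, are in the scene too. What is shaped like the phone but orange is not meant.

How it is judged (in metres and radians):
On the way:
1. the power bank is home in the corner of the bay (within 6 mm of flush with both fences, within 0.05 rad of square) while the phone is still on the step (x of bank in the frame of dock between -0.041 and -0.029 m and y of bank in the frame of dock between -0.076 and -0.064 m and z of bank in the frame of dock between -0.004 and 0.004 m and angle between the y axis of bank and the y axis of dock, either way round below 0.05 rad and x of phone in the frame of dock below -0.1 m and z of phone in the frame of dock above 0.015 m), for 0.2 s.
At the end, for the whole second after the job is handed in: The power bank lies flat on the table in the corner of the bay, within 6 mm of flush with both fences and within 0.05 rad of square to the dock; the phone lies flat on top of it, its outline within 6 mm of the bank's both ways and within 0.05 rad of square to it; both are at rest (x of bank in the frame of dock between -0.041 and -0.029 m and y of bank in the frame of dock between -0.076 and -0.064 m and z of bank in the frame of dock between -0.004 and 0.004 m and angle between the y axis of bank and the y axis of dock, either way round below 0.05 rad and x of phone in the frame of bank between -0.006 and 0.006 m and y of phone in the frame of bank between -0.006 and 0.006 m and z of phone in the frame of bank between 0.014 and 0.022 m and angle between the y axis of phone and the y axis of bank, either way round below 0.05 rad and linear speed of each of bank, phone below 0.02 m/s and angular speed of each of bank, phone below 0.2 rad/s); the robot touches nothing.
It fails at once if the power bank is lifted more than 20 mm off the table (height (world z) of bank above 0.02 m).
It fails at once if the phone is lifted more than 25 mm above the step (height (world z) of phone above 0.045 m).
It fails at once if the phone or the power bank is tipped by more than 0.6 rad (angle between any of phone, bank's own z axis and vertical above 0.6 rad).
It fails at once if a bystander is moved by more than 30 mm (distance of any of bowl, mug, flashlight, glasses_case, key, opener, earbuds from where it was at the start of the episode above 0.03 m).
It also fails if it takes over 67 s, if anything falls off the work surface, if the arm or the gripper's body presses on something with over 40 N, if the wrist force passes 120 N, or if a joint passes its speed limit or range.

## Working session

There is one attempt and no reset: what is moved stays moved. The work goes in short steps, each a Python script; the robot and the scene stay as the last script left them, time stands still between calls to the robot, and variables do not carry over. Pictures are saved under pics/ and viewed, at most 10 in all, crops included, and the job is handed in when it is done.

```bash
mkdir -p pics; ls; cat > h.py <<'E'
import numpy as np, cv2
from scipy.spatial.transform import Rotation as R
from rig import bot
def rot(q): return R.from_quat([q[1],q[2],q[3],q[0]]).as_matrix()
def cloud(c):
    d=c["depth"]; h,w=d.shape
    f=h/2/np.tan(np.radians(c["fovy"])/2)
    u,v=np.meshgrid(np.arange(w),np.arange(h))
    p=np.stack([(u-c["cx"])/f*d,(v-c["cy"])/f*d,d],-1)
    A=np.array(c["attitude"]); A=rot(A) if A.size==4 else A
    return p@A.T+np.array(c["eye"])
E
python3 - <<'E'
from h import *
import pickle
for n in("top","side"):
    c=bot.read_camera(n); pickle.dump(c,open(n+".pkl","wb")); cv2.imwrite(f"pics/{n}.png",c["image"]); print(n,c["fovy"],c["eye"],c["attitude"])
s=bot.read_state();print(s["clock"],s["tool_rot"],s["ft_force"])
E
```

```text
pics
top 42.407688518500066 [ 200.91114411    4.34277617 1459.32852888] [-0.07222992  0.7039541  -0.70370479  0.06349041]
side 51.60707778710751 [ 420.08405386 -816.22371544  929.99715436] [-0.36348855  0.93110176 -0.02303916  0.01986914]
0.1 [-1.44911663e-04  2.20083454e-01  9.75480910e-01 -4.96188990e-04] [ 0.31730061  0.26925099 -0.08027779]
```

View pics/top.png

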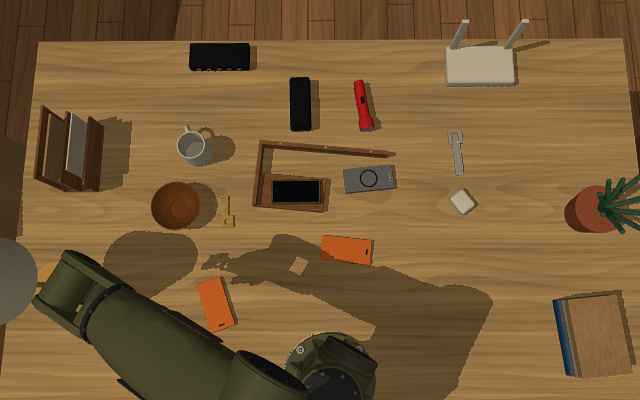

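View pics/side.png

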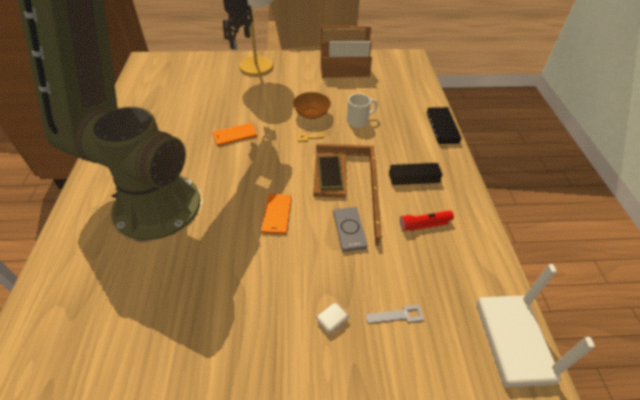

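The top view shows the dock at (255-395,140-212), with the long fence along the far side and the end fence on the left. The grey bank with its ring is at (370,179). For the phone there are three candidates: the dark-screened one on the step at (296,191), and two orange ones at (347,250) and (216,304). The one on the step fits, and I'll confirm it in an enlarged crop.

```bash
python3 - <<'E'
from h import *
import pickle
c=pickle.load(open("top.pkl","rb")); P=cloud(c)
im=c["image"][130:220,240:410]; cv2.imwrite("pics/crop.png",cv2.resize(im,None,fx=4.7,fy=4.7,interpolation=cv2.INTER_CUBIC))
# region height stats
sub=P[130:220,240:410].reshape(-1,3)
print(np.histogram(sub[:,2],bins=np.arange(-6,50,2)))
m=(sub[:,2]>-20)
def rect(lo,hi,u0,u1,v0,v1,name):
    s=P[v0:v1,u0:u1].reshape(-1,3); s=s[(s[:,2]>lo)&(s[:,2]<hi)]
    r=cv2.minAreaRect(s[:,:2].astype(np.float32)); print(name,len(s),r,np.median(s[:,2]))
rect(10,26,340,400,160,196,"bank")
rect(26,38,268,325,174,208,"phone")
rect(34,48,268,400,138,162,"fence")
rect(14,25,262,332,170,215,"step")
E
```

```text
(array([ 964, 1891, 2564, 2228, 1528,  654,  222,  106,  109,  188,  320,
        535,  500,  456,  247,  129,  164,  253,  318,  344,  290,  255,
        200,  166,  104,   43,   10]), array([-6, -4, -2,  0,  2,  4,  6,  8, 10, 12, 14, 16, 18, 20, 22, 24, 26,
       28, 30, 32, 34, 36, 38, 40, 42, 44, 46, 48]))
bank 1160 ((552.6546630859375, -114.26678466796875), (71.54267883300781, 140.2421875), 6.074779510498047) 17.391795792784478
phone 1145 ((511.103515625, 96.74739074707031), (148.54232788085938, 92.62384796142578), 87.6438980102539) 31.807192504887325
fence 496 ((638.0908203125, 2.8389129638671875), (344.0560607910156, 14.72907543182373), 84.71207427978516) 39.17612979561977
step 863 ((511.4138488769531, 103.47090911865234), (183.77890014648438, 98.76148986816406), 84.9061279296875) 19.358240364595986
```

View pics/crop.png

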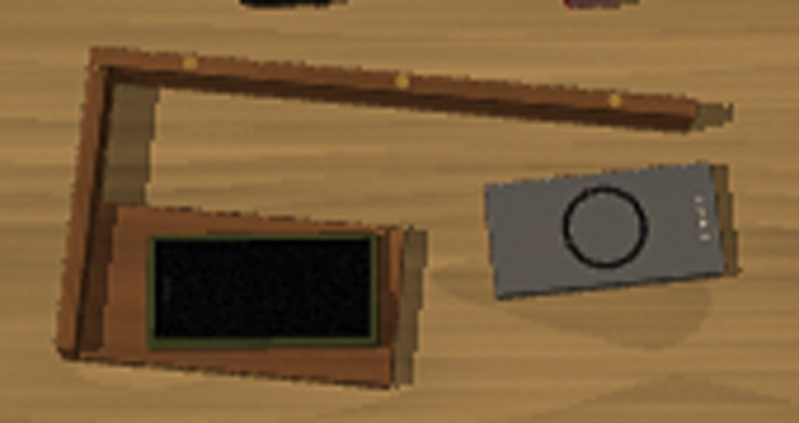

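The crop confirms an olive-cased phone, screen up, on the step, with corners near (150,236), (376,236), (376,344) and (150,346). The bank's corners are near (487,185), (711,164), (724,272) and (498,298), and the fences' inner top corner is near (113,68).

```bash
cat >> h.py <<'E'
def back(c,uv,z):
    f=200/np.tan(np.radians(c["fovy"])/2); A=rot(c["attitude"]); e=np.array(c["eye"])
    r=np.array([[(u-c["cx"])/f,(v-c["cy"])/f,1] for u,v in uv])@A.T
    return e+r*((z-e[2])/r[:,2])[:,None]
E
python3 - <<'E'
from h import *
import pickle
c=pickle.load(open("top.pkl","rb"))
def cr(p): return [(240+(u+.5)/4.7-.5,130+(v+.5)/4.7-.5) for u,v in p]
a=back(c,cr([(113,68),(692,116),(82,352)]),40); print("fence corner, far end, endfence end\n",a.round(1))
print("lengths",np.linalg.norm(a[1]-a[0]),np.linalg.norm(a[2]-a[0]))
yd=(a[0]-a[1])[:2]; ang=np.arctan2(yd[1],yd[0])-np.pi/2; x2=(a[0]-a[2])[:2]; print("yaw",ang,np.arctan2(x2[1],x2[0]))
Rm=np.array([[np.cos(ang),-np.sin(ang)],[np.sin(ang),np.cos(ang)]])
for n,p,z in(("phone",[(150,236),(376,236),(376,344),(150,346)],32),("bank",[(487,185),(711,164),(724,272),(498,298)],18),("step",[(118,206),(402,228),(390,387),(75,354)],20)):
    w=back(c,cr(p),z)[:,:2]; d=(w-a[0,:2])@Rm; e=d[0]-d[1]
    print(n,w.mean(0).round(1),"dock",d.round(1).tolist(),d.mean(0).round(1),"yaw rel",np.arctan2(-e[0],e[1]),np.linalg.norm(e),np.linalg.norm(d[1]-d[2]))
print(bot.tip_reach)
E
```

```text
fence corner, far end, endfence end
 [[ 647.9  185.7   40. ]
 [ 616.8 -166.8   40. ]
 [ 471.3  200.3   40. ]]
lengths 353.9583308801819 177.2581889758359
yaw -0.08815630087755877 -0.08213426681043787
phone [510.6  93. ] dock [[-101.1, -32.9], [-89.2, -169.3], [-155.6, -175.3], [-168.6, -40.2]] [-128.6 -104.4] yaw rel 0.08674324425466867 136.9844114661222 66.59471225431783
bank [ 551.4 -114.8] dock [[-48.0, -233.8], [-22.9, -369.6], [-90.0, -381.8], [-118.0, -246.2]] [ -69.7 -307.9] yaw rel 0.18289661906453442 138.13640269033652 68.20956294858271
step [511.4 104. ] dock [[-81.3, -9.7], [-80.0, -184.3], [-178.8, -185.7], [-175.3, 6.1]] [-128.8  -93.4] yaw rel 0.007225412319794428 174.58469391857176 98.8385469627913
19.0
```

```bash
cat >> h.py <<'E'
YAW=-0.086; O=np.array([647.9,185.7])
def D(x,y,z):
    c,s=np.cos(YAW),np.sin(YAW); return [O[0]+c*x-s*y,O[1]+s*x+c*y,z]
def inD(p):
    c,s=np.cos(YAW),np.sin(YAW); d=np.array(p[:2])-O; return np.round([c*d[0]+s*d[1],-s*d[0]+c*d[1],p[2]],1)
def Q(a): # tool down, tool y at dock angle a from dock y
    t=YAW+a; z=np.array([0,0,-1.]); y=np.array([-np.sin(t),np.cos(t),0]); x=np.cross(y,z)
    q=R.from_matrix(np.stack([x,y,z],1)).as_quat(); return [q[3],q[0],q[1],q[2]]
def bestQ(p,a):
    o=[]
    j0=np.array(bot.read_state()["joint_positions"])
    for k in(0,np.pi):
        j=bot.ik(p,Q(a+k))
        if j is not None: o.append((np.abs(np.array(j)-j0).max()+ (10 if abs(j[5])>2.4 else 0),Q(a+k)))
    return min(o,key=lambda t:t[0])[1]
def st(m=""):
    s=bot.read_state(); print(m,round(s["clock"],2),"dock",inD(s["ee_pos"]),"F",np.round(s["ft_force"],1),"w",round(s["grip_width"],1))
E
python3 - <<'E'
from h import *
p=D(-152,-308,110); q=bestQ(p,0)
bot.move_gripper(60); bot.move_to(p,q); st("hover")
bot.servo_line(D(-152,-308,35),speed=150)
print(bot.servo_line(D(-152,-308,8),speed=30,until_force=6)); st("touch")
z=bot.read_state()["ee_pos"][2]+3
bot.servo_line(D(-152,-308,z),speed=50); st()
print(bot.servo_line(D(-70,-308,z),speed=50,until_force=25)); st("pushed")
c=bot.read_camera("top");cv2.imwrite("pics/a.png",cv2.resize(c["image"][110:220,240:410],None,fx=4.7,fy=4.7,interpolation=cv2.INTER_CUBIC))
E
```

```text
hover 2.83 dock [-151.8 -307.4  110.1] F [0.1 0.7 0.6] w 59.8
True
touch 4.17 dock [-152.1 -308.    13.9] F [-2.1  1.1  9.3] w 60.3
 4.42 dock [-152.  -308.    16.8] F [ 0.7 -0.8  0.7] w 60.0
True
pushed 5.74 dock [ -79.6 -307.8   16.2] F [-0.7  0.6  1.4] w 60.3
```

View pics/a.png

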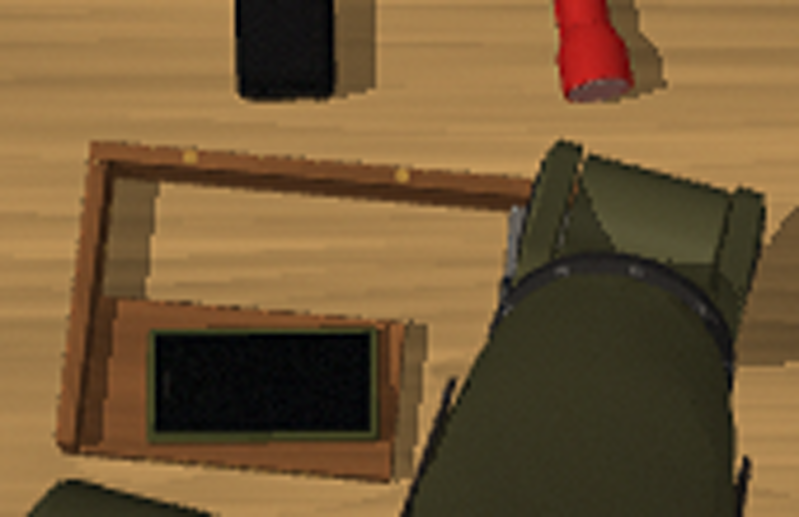

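The bank's end shows at (515,240), flat along the fence. Next I'll push it home from its -y end.

```bash
python3 - <<'E'
from h import *
bot.servo_line(D(-95,-308,17),speed=100); bot.servo_line(D(-95,-308,90),speed=200)
p=D(-36,-418,90); q=bestQ(p,np.pi/2)
bot.move_gripper(25); bot.move_to(p,q); st("hover")
bot.servo_line(D(-36,-418,40),speed=150)
print(bot.servo_line(D(-36,-418,10),speed=30,until_force=6)); st("touch")
z=bot.read_state()["ee_pos"][2]+3
bot.servo_line(D(-36,-418,z),speed=50)
print(bot.servo_line(D(-36,-370,z),speed=50,until_force=25)); st("a")
print(bot.servo_line(D(-36,-142,z),speed=60,until_force=25)); st("home?")
bot.servo_line(D(-36,-180,z),speed=100)
bot.servo_line(D(-36,-260,110),speed=200); st()
E
```

```text
hover 8.57 dock [ -36.1 -417.8   90. ] F [0.1 0.7 1.2] w 25.0
True
touch 9.76 dock [ -35.9 -418.    19. ] F [-2.1  0.9  8.8] w 25.0
False
a 11.12 dock [ -36.  -370.2   22. ] F [-1.  -0.9  0.2] w 25.3
True
home? 14.61 dock [ -36.2 -146.5   21.8] F [-0.4 -2.7  1.1] w 24.9
 15.83 dock [ -36.4 -259.4  109.1] F [-1.3  0.5 -0.5] w 24.9
```

```bash
python3 - <<'E'
from h import *
c=bot.read_camera("top");import pickle;pickle.dump(c,open("t2.pkl","wb"));cv2.imwrite("pics/b.png",cv2.resize(c["image"][130:220,240:410],None,fx=4.7,fy=4.7,interpolation=cv2.INTER_CUBIC))
E
```

```text
(no output)
```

View pics/b.png

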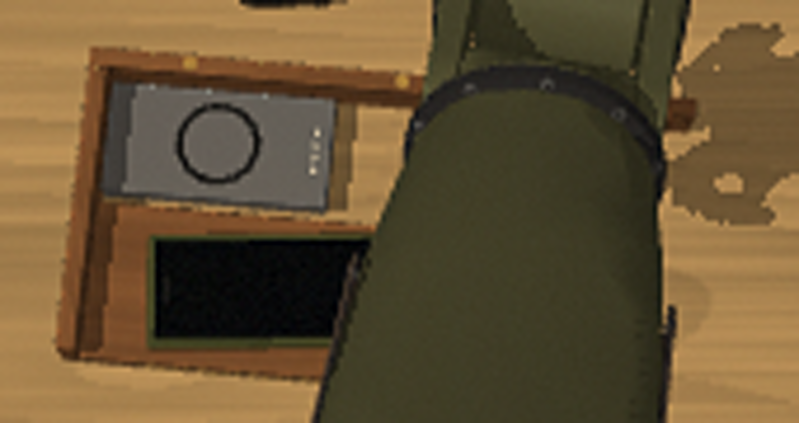

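The bank sits in the corner with its right end at x≈330 px, flush to both fences (the left part is in shadow). Contact puts the fence faces 1.4 mm and 4.5 mm past my estimate, so I'm updating the origin. Next I'll push the phone +y along the step to the end fence.

```bash
cat >> h.py <<'E'
O=np.array(D(1.4,4.5,0)[:2])
E
python3 - <<'E'
from h import *
p=D(-130,-216,90); q=bestQ(p,np.pi/2)
bot.move_gripper(40); bot.move_to(p,q)
bot.servo_line(D(-130,-216,41.5),speed=150); st("down")
print(bot.servo_line(D(-130,-146,41.5),speed=40,until_force=12)); st("home?")
bot.servo_line(D(-130,-185,41.5),speed=100)
bot.servo_line(D(-130,-230,110),speed=200)
p=D(-205,-70,110); q=bestQ(p,0); bot.move_gripper(60); bot.move_to(p,q); st()
c=bot.read_camera("top");cv2.imwrite("pics/c.png",cv2.resize(c["image"][130:220,240:410],None,fx=4.7,fy=4.7,interpolation=cv2.INTER_CUBIC))
c=bot.read_camera("side");cv2.imwrite("pics/cs.png",cv2.resize(c["image"][135:255,290:400],None,fx=5,fy=5,interpolation=cv2.INTER_CUBIC))
E
```

```text
down 17.17 dock [-129.4 -216.3   41.7] F [ 0.6  0.4 -0.2] w 40.0
True
home? 18.67 dock [-130.2 -150.3   41.3] F [-1.5 -3.9  3.3] w 40.0
 21.18 dock [-204.8  -70.2  110. ] F [-0.4  0.3  0.4] w 60.2
```

View pics/cs.png

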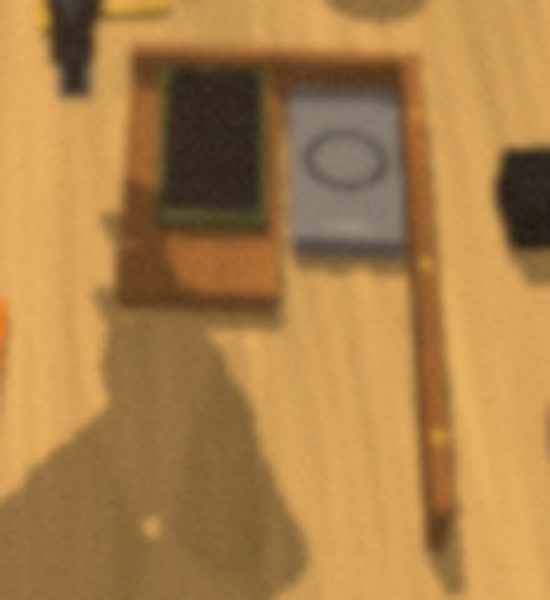

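The side view shows the phone square on the step at (212,145), against the end fence, and the bank square in the corner at (348,170). Now I'll push the phone +x onto the bank.

```bash
python3 - <<'E'
from h import *
bot.servo_line(D(-205,-70,37),speed=150); st("down")
print(bot.servo_line(D(-76,-70,37),speed=45,until_force=15)); st("x home?")
bot.servo_line(D(-105,-70,37),speed=100)
bot.servo_line(D(-150,-70,110),speed=200)
p=D(-37,-200,90); q=bestQ(p,np.pi/2); bot.move_gripper(25); bot.move_to(p,q)
bot.servo_line(D(-37,-200,29),speed=150)
print(bot.servo_line(D(-37,-144,29),speed=40,until_force=20)); st("y home?")
bot.servo_line(D(-37,-185,29),speed=100)
bot.servo_line(D(-60,-300,120),speed=250); st()
c=bot.read_camera("side");cv2.imwrite("pics/ds.png",cv2.resize(c["image"][135:255,290:400],None,fx=5,fy=5,interpolation=cv2.INTER_CUBIC))
c=bot.read_camera("top");cv2.imwrite("pics/d.png",cv2.resize(c["image"][130:220,240:410],None,fx=4.7,fy=4.7,interpolation=cv2.INTER_CUBIC))
E
```

```text
down 21.91 dock [-204.6  -70.    37.6] F [0.7 0.2 0.2] w 59.7
True
x home? 24.51 dock [-79.4 -69.8  36.4] F [-0.3 -0.3 -0.5] w 59.8
True
y home? 28.81 dock [ -37.1 -151.    28.8] F [-0.3 -4.9  2.9] w 24.7
 30.04 dock [ -60.2 -299.1  119.2] F [ 0.3  0.1 -0.7] w 24.7
```

View pics/d.png

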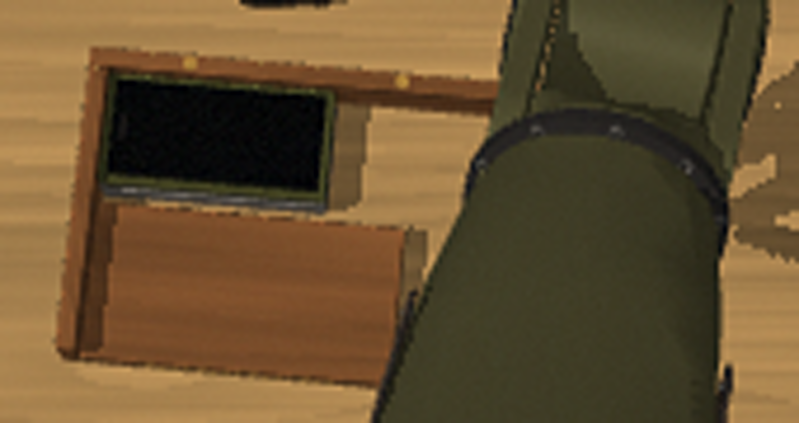

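View pics/ds.png

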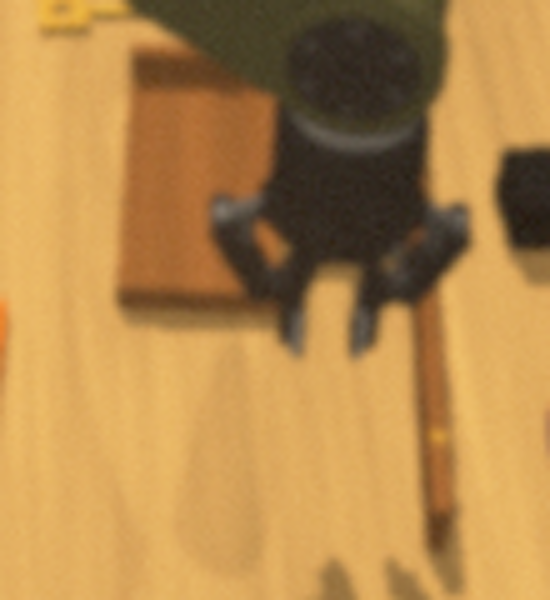

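```bash
python3 - <<'E'
from h import *
import pickle
p=D(-60,-420,160); bot.move_to(p,bestQ(p,np.pi/2))
c=bot.read_camera("top"); pickle.dump(c,open("t3.pkl","wb"))
cv2.imwrite("pics/e.png",cv2.resize(c["image"][138:182,252:322],None,fx=11,fy=11,interpolation=cv2.INTER_CUBIC))
E
```

```text
(no output)
```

View pics/e.png

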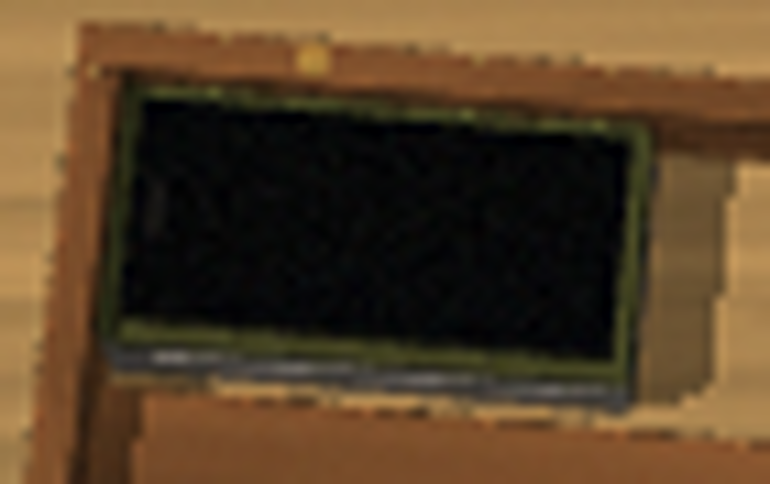

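The enlarged view shows the phone square on the bank. Its edges are parallel from (122,85) to (652,122), with only a ~2 mm sliver of bank showing along (400,378) and the right ends flush. That agrees with the contact stops (phone -79.4 against bank about -81 in x, -151.0 in y). Handing in.

```bash
python3 -c "
from h import *
st(); print(bot.finish_job())"
```

```text
30.77 dock [ -60.1 -419.2  159.1] F [-0.4  0.5 -0.3] w 25.0
the job is handed in; nothing more can be done
None
```

I handed the job in at about 31 s. The last images and contact stops show the bank home in the dock corner and the phone square on top, flush to within about 2 mm; the hand-in call returned no verdict.

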